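Swing the kitchen scale round the corner post onto its charging rail

ROBOT

A 6-joint arm with a two-finger parallel gripper is mounted at the origin on the work surface. World frame = base frame: x ahead of the robot, y to its left, z up, the work surface at z = 0. Lengths are in m, angles in rad, forces in N, time in s.
With the tool pointing down it reaches from about 0.35 to 0.85 m from the base axis. Payload 8.1 kg.
Tool frame: the origin (TCP) lies at the centre of the arm's flange, where the gripper is bolted on; the fingertips stand 186 mm ahead of it and the grasp point (between the pads) lies 167 mm ahead of it; z points along the fingers, y is the line along which they close (so a half turn about z gives the same grasp; the last joint's range is limited). The gripper opens to 93 mm and grips with 3 to 60 N. Pads are 15 mm wide; open, the fingers measure 128 mm over their backs; the gripper's body (75 mm by 188 mm) begins 65 mm behind the grasp point.
Start: joints at [1.226, 0.13, 1.488, -0, 1.523, -0.085], TCP at [0.154, 0.58, 0.405] pointing down, gripper open.
Joint ranges: [-2.96, 2.96], [-0.89, 2.26], [0.02, 2.5], [-1.34, 4.48], [0, 2.73], [-2.66, 2.66]. Speed limits (rad/s): [2.39, 2.39, 2.79, 3.14, 3.14, 3.14].

INTERFACE

Orientations are given as a rotation vector (axis times angle).
In Python, from plant import robot gives the robot as it stands.
- The arm moves only by the tool apply_moves, never from a script. Its argument "series" is a list of rows, each a list of 2 entries, a list of its own where there are three numbers: the shift along the tool's x, y, z in mm, then the turn, a rotation vector about the tool's x, y, z in rad. A call has 1 to 12 rows; each row shifts and turns the commanded pose from where the row before left it, along the tool's axes as they then stand; what a row does not reach is not made up. A row lasts 1/12 s, in which the tool goes at most 41.7 mm and 7.16 degrees, less where a joint would pass 70% of its speed; a pose out of reach is approached as far as the arm can. A call is refused whole if a number of a shift passes 41.7 or a number of a turn 0.125, either way. A call with a gripper value outside its range is refused whole. "claw" is the opening, from 0 (shut) to 1 (fully open), set as the call begins (left out, the last holds). The fingers move at their own pace and stop on an object; "newtons" is the grip in N (left out, the last holds). Time passes only in rows, so rows that do not move let the fingers close. It gives the time, the measured TCP pose, the force, the opening and the grip force at its end, in the units of the state.
- robot.read_state(): the state, without advancing time (a new reading comes with each control period).
- robot.read_camera(name): name is "scene" or "top" or "wrist"; returns (picture, depth): 384x512x3 uint8, blue, green, red; 384x512 float32, m along the optical axis (not along the pixel's ray), 0 where there is no reading.
- robot.calibration(name): a dict with "fx", "fy", "cx", "cy" (pixels), "D" ([k1, k2, p1, p2, k3] as OpenCV has them; the pictures are not rectified), "extrinsics" (4x4, takes a point from world to camera coordinates). Camera axes: x right, y down, z forward; pixel columns grow to the right and rows downward; lengths in m; the calibration is good to about 2 mm. A picture is of the moment at which its call begins: read the wrist's pose just before it. calibration takes no time and is no camera call; for the wrist camera it gives the pose at the moment of the call.
- robot.close_job(): hands the job in; it is judged then, once.
The state is a dict: "t": time; "q": joint angles; "dq": joint speeds; "joint_torque": joint torques, N m; "tool_pos": TCP position; "orientation": TCP orientation; "force": force on the tool from outside, world axes, zero at the start; "wrist_torque": the same for the moment, N m; "opening": finger opening in m; "gripper_force": force on a finger pad.
Only numpy, scipy, OpenCV 4.12 (cv2) and the standard library are available. Lean on these libraries where they do the work, as an engineer would, in place of code of your own. Each camera call takes 0.05 s, during which the arm holds its last target. There are 200 camera calls.

TASK

Put the square kitchen scale on its charging dock: slide it flat on the counter against the dock's steel corner post, keep pushing so that it turns a quarter turn round that post until its back lies along the rail and its display faces away from the rail, then slide it along the rail fully home against the end stop, flush with both, and let go. Push gently (never more than about 25 N on the scale, the post, the rail or the stop), do not lift the scale, and leave the other things on the counter where they are.

Things in the scene. Friction and masses are not known exactly. Their poses are not given: they have to be found in the camera images.
- scale: Loose square kitchen scale, white with a steel plate, 120 x 120 mm, 30 mm high, 0.5 to 0.95 kg, too wide to grasp. Origin: centre of its underside, z up. -x side: front, dark display strip along that edge of the top; +x: back, two brass contacts. Starts on the post's -y side, back towards dock +y, up to 0.2 rad askew. Smooth plastic (friction 0.2 to 0.3): dragging takes 1 to 3 N, different every time.
- display (a point): Middle of the dark display strip on top of the scale, 45 mm from the scale's centre towards its front edge (-x), 28 mm above its underside. When docked it lies on the dock's -x side and the scale's axes are parallel to the dock's. The dock's end stop is a rigid bar 28 mm high and 12 mm thick, square to the rail, reaching from it out to dock x = -110 mm.
- dock: Fixed rigid aluminium dock. Origin: on the counter where the plane of the rail's face meets the post; z up. Rail 28 mm high, 12 mm thick, along y from 12 to 238 mm; its face, x = 0, looks to -x (the robot's side), where the scale docks. An adjustable end stop is clamped across the rail, its face 180 to 220 mm along y from the post: where exactly is not reported, it must be found by feel (or seen).
- post: Dock's fixed round steel corner post, 20 mm diameter, 45 mm high, at the rail's open end; axis at dock x = +10 mm, y = 0. Frame as the dock's. The scale's leading face starts 30 to 90 mm from its axis, and its +x corner reaches 5 to 40 mm past x = 0: pushed along +y it catches the post near that corner; a quarter turn clockwise from above then lays its back on the rail.
- honey_jar: Bystander: closed amber jar, 66 mm diameter, 100 mm high, behind the rail, near the dock's 40 mm high grey charger box (origin under its centre).
- small_jar: Bystander: small closed jar, 52 mm diameter, 65 mm high, on the scale's starting side, farther from the robot (origin under its centre).
- glass_bowl: Bystander: glass bowl, 86 mm diameter, 42 mm high, on the robot's side of the dock (origin under its centre).
- mug: Bystander: white mug, 78 mm diameter with a handle, 88 mm high, beyond the end stop (origin under its centre).
- tea_can: Bystander: can, 68 mm diameter, 95 mm high, on the scale's starting side, nearer the robot (origin under its centre).
- spoon: Bystander: steel spoon, 160 mm long, lying behind the scale's starting place (origin on its underside).
- jar_lid: Bystander: steel jar lid, 68 mm diameter, 14 mm high, lying on the robot's side (origin under its centre).
Things that resemble listed ones, but are neither listed nor needed, are in the scene too. Leave any brown or red look-alike of the scale alone.

How it is judged:
On the way:
1. the scale is part-way through its quarter turn (about 30 to 63 degrees still to go) while it bears on the corner post (contact force between scale and post above 0.3 N and angle between the x axis of scale and the x axis of dock, either way round between 0.5 and 1.1 rad), for 0.1 s.
At the end, for the whole second after the job is handed in: The scale rests flat on the counter, its back along the rail within 2.2 mm and 0.025 rad, its side within 2.2 mm of the end stop, display on the side away from the rail, released and still (x of scale in the frame of dock above -0.0622 m and y of end_stop_c0 in the frame of scale below 0.0682 m and angle between the x axis of scale and the x axis of dock, either way round below 0.025 rad and x of display in the frame of dock below -0.09 m and height (world z) of scale below 0.004 m and angle between scale's own z axis and vertical below 0.03 rad and linear speed of scale below 0.005 m/s); the robot touches nothing.
It fails at once if the scale presses on the post, rail or stop with more than 25 N (contact force between scale and dock above 25 N or contact force between scale and end_stop_c0 above 25 N).
It fails at once if the robot presses on the scale with more than 25 N (contact force between any of the fingers, the arm and scale above 25 N).
It fails at once if the robot presses on the dock or its stop with more than 25 N (contact force between any of the fingers, the arm and dock above 25 N or contact force between any of the fingers, the arm and end_stop_c0 above 25 N).
It fails at once if the scale is lifted or tipped (height (world z) of scale above 0.012 m or angle between scale's own z axis and vertical above 0.15 rad).
It fails at once if a bystander is moved by more than 15 mm (distance of any of honey_jar, small_jar, glass_bowl, mug, tea_can, spoon, jar_lid from where it was at the start of the episode above 0.015 m).
It also fails if it takes over 72 s, if anything falls off the work surface, if the arm or the gripper's body presses on something with over 40 N, if the wrist force passes 120 N, or if a joint passes its speed limit or range.

## Working session

There is one attempt and no reset: what is moved stays moved. The work goes in short steps, Python scripts to look and compute and a tool call to move; the robot and the scene stay as the last step left them, time stands still between calls to the robot, and variables do not carry over. Pictures are saved under pics/ and viewed, at most 10 in all, crops included, and the job is handed in when it is done.

Besides the shell and the picture viewer there is one more tool, called after ">>>" as name([rows], argument=value, ...), one row to a line, values as JSON. apply_moves: Moves the arm, as the interface text tells. Its arguments: {"type":"object","properties":{"series":{"type":"array"},"claw":{"type":"number"},"newtons":{"type":"number"}},"required":["series"]}

```bash
mkdir -p pics; cat > h.py <<'E'
from plant import robot
import numpy as np, cv2
from scipy.spatial.transform import Rotation as R
def cam(n):
    c=robot.calibration(n); p,d=robot.read_camera(n)
    return p,d,c
def pt(u,v,d,c,w=2):
    z=np.median([x for x in d[v-w:v+w+1,u-w:u+w+1].ravel() if x>0])
    K=np.array([[c['fx'],0,c['cx']],[0,c['fy'],c['cy']],[0,0,1.]])
    xy=cv2.undistortPoints(np.array([[[u,v]]],float),K,np.array(c['D']))[0,0]
    E=np.array(c['extrinsics']); return np.linalg.inv(E)@np.array([xy[0]*z,xy[1]*z,z,1])
def ray(u,v,c,h):
    K=np.array([[c['fx'],0,c['cx']],[0,c['fy'],c['cy']],[0,0,1.]])
    xy=cv2.undistortPoints(np.array([[[u,v]]],float),K,np.array(c['D']))[0,0]
    M=np.linalg.inv(np.array(c['extrinsics'])); o=M[:3,3]; r=M[:3,:3]@np.array([xy[0],xy[1],1])
    return o+r*(h-o[2])/r[2]
def st():
    s=robot.read_state(); print('t',round(s['t'],2),'pos',np.round(s['tool_pos'],4),'R\n',np.round(R.from_rotvec(s['orientation']).as_matrix(),3),'F',np.round(s['force'],1),'op',s['opening'])
    return s
E
python3 - <<'E'
from h import *
st()
for n in('scene','top'):
    p,d,c=cam(n); np.savez(f'{n}.npz',p=p,d=d); cv2.imwrite(f'pics/{n}.png',cv2.resize(p,None,fx=1.5,fy=1.5))
E
```

```text
t 0.0 pos [0.154  0.5797 0.4037] R
 [[-0.966  0.257 -0.001]
 [ 0.257  0.966 -0.002]
 [ 0.    -0.002 -1.   ]] F [ 0.2  0.3 -0.7] op 0.09287157133165806
```

View pics/scene.png

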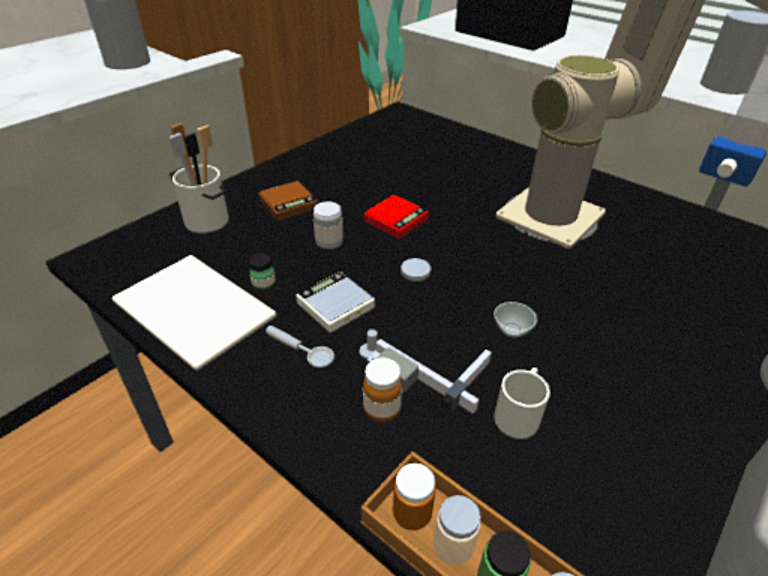

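View pics/top.png

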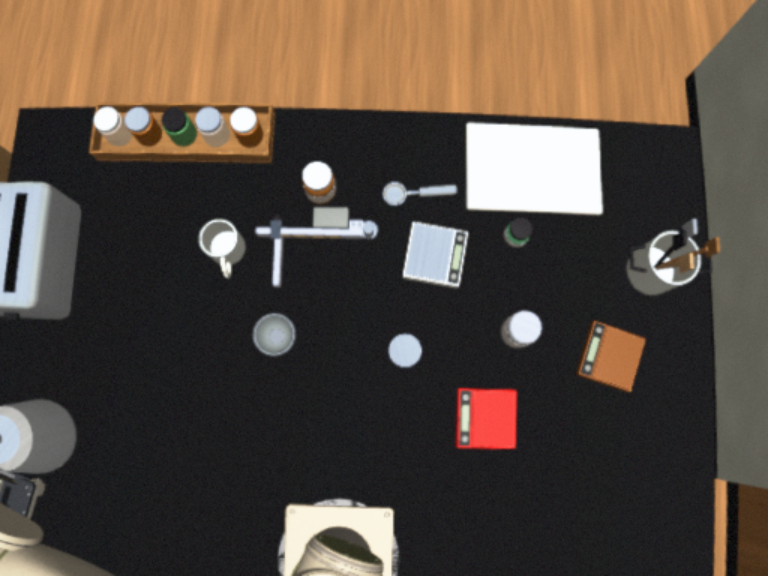

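Candidates for the scale in the 768-wide top view: white with a steel plate at (436,254), red at (487,419), brown at (612,356), and the white board at (535,168). I choose the white one at (436,254). Its display is at (457,258), on the right, and the post is at (368,229). Next is a close crop to check.

```bash
python3 - <<'E'
from h import *
p=np.load('top.npz')['p']
cv2.imwrite('pics/crop.png',cv2.resize(p[115:245,145:345],None,fx=4,fy=4,interpolation=cv2.INTER_CUBIC))
E
```

```text
(no output)
```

View pics/crop.png

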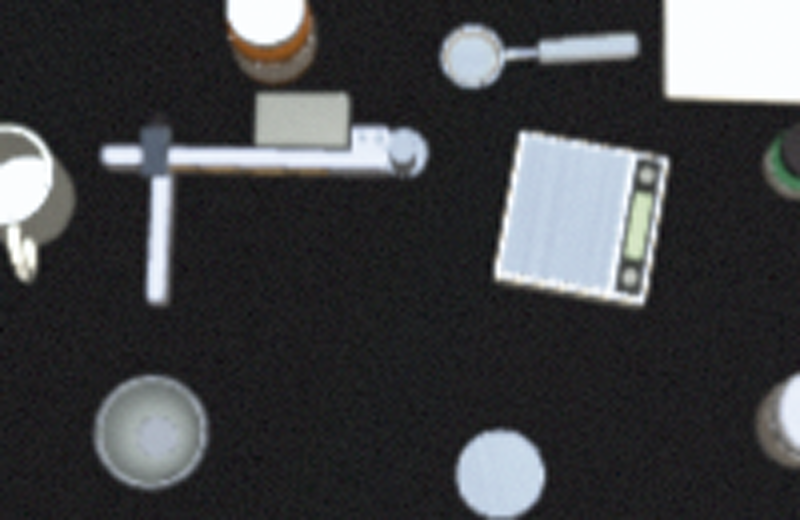

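The crop confirms it: white body, steel plate and display at crop (637,225). The scale's corners are at (522,131), (669,158), (643,305) and (494,280). The post is near (403,148) and the stop bar's face near x=172.

```bash
cat > m.py <<'E'
from h import *
c=robot.calibration('top'); d=np.load('top.npz')['d']
f=lambda u,v,h: ray(145+(u+.5)/4-.5,115+(v+.5)/4-.5,c,h)
E
python3 - <<'E'
from m import *
def g(n,u,v,h):
    dd=pt(round(145+u/4),round(115+v/4),d,c,1)
    print(n,np.round(f(u,v,h),4),'depth',np.round(dd[:3],3))
for a in((522,131),(669,158),(643,305),(494,280)): g('corner',*a,.03)
g('scale c',582,218,.03)
g('post',403,148,.045);g('railL',108,166,.028);g('railmid',240,167,.028);g('railR',380,170,.028)
g('stopface in',172,190,.028);g('stopface end',167,300,.028);g('stop out',147,300,.028)
g('lid',500,473,.014);g('bowl',151,432,.042);g('spoon head',472,57,.01);g('spoon end',636,46,.01);g('mug handle',25,275,.06);g('box',303,120,.04); g('honey',268,10,.1); g('smalljar',800,160,.065);g('can',800,420,.09)
print(c['extrinsics'])
E
```

```text
corner [ 0.7019 -0.1352  0.03  ] depth [ 0.701 -0.138  0.027]
corner [ 0.6837 -0.2525  0.03  ] depth [ 0.692 -0.257  0.002]
corner [ 0.5645 -0.2327  0.03  ] depth [ 0.569 -0.238  0.003]
corner [ 0.5808 -0.1158  0.03  ] depth [ 0.585 -0.116 -0.   ]
scale c [ 0.6326 -0.1839  0.03  ] depth [ 0.629 -0.183  0.031]
post [ 0.681  -0.0417  0.045 ] depth [ 0.68  -0.044  0.046]
railL [0.6643 0.1923 0.028 ] depth [0.667 0.193 0.018]
railmid [0.6663 0.0871 0.028 ] depth [0.666 0.087 0.02 ]
railR [ 0.667  -0.0237  0.028 ] depth [ 0.67  -0.024  0.004]
stopface in [0.6461 0.1401 0.028 ] depth [0.652 0.142 0.007]
stopface end [0.5578 0.1391 0.028 ] depth [ 0.562  0.141 -0.001]
stop out [0.5573 0.1548 0.028 ] depth [0.561 0.157 0.003]
lid [ 0.4316 -0.1246  0.014 ] depth [ 0.431 -0.126  0.014]
bowl [0.4525 0.1439 0.042 ] depth [0.455 0.147 0.007]
spoon head [ 0.7685 -0.0943  0.01  ] depth [ 0.77  -0.096  0.005]
spoon end [ 0.7825 -0.2278  0.01  ] depth [ 0.782 -0.229  0.013]
mug handle [0.5684 0.2452 0.06  ] depth [0.57  0.249 0.039]
box [0.7028 0.038  0.04  ] depth [0.701 0.036 0.041]
honey [0.7723 0.0639 0.1   ] depth [0.77  0.063 0.098]
smalljar [ 0.6764 -0.3505  0.065 ] depth [ 0.675 -0.351  0.067]
can [ 0.4703 -0.344   0.09  ] depth [ 0.469 -0.344  0.093]
[[ 0.0270892  -0.99951318  0.01547857 -0.10187087]
 [-0.98514684 -0.02931997 -0.16919231  0.54494119]
 [ 0.16956378 -0.01066538 -0.9854615   1.34181256]
 [ 0.          0.          0.          1.        ]]
```

>>> apply_moves([
  [[-27.8,-29.5,0],[0,0,0]],
  [[-27.8,-29.5,0],[0,0,0]],
  [[-27.8,-29.5,0],[0,0,0]],
  [[-27.8,-29.5,0],[0,0,0]],
  [[-27.8,-29.5,0],[0,0,0]],
  [[-27.8,-29.5,0],[0,0,0]],
  [[-27.8,-29.5,0],[0,0,0]],
  [[-27.8,-29.5,0],[0,0,0]],
  [[-27.8,-29.5,0],[0,0,0]],
  [[-27.8,-29.5,0],[0,0,0]],
  [[-27.8,-29.5,0],[0,0,0]],
  [[-27.8,-29.5,0],[0,0,0]],
], claw=0.5)

```text
t: 1.1
tool_pos: [0.3858, 0.1501, 0.4046]
orientation: [0.407, 3.115, 0.0]
force: [1.0, 0.8, -0.6]
opening: 0.0467
gripper_force: 0.0
```

>>> apply_moves([
  [[-27.8,-29.5,0],[0,0,0]],
  [[-27.8,-29.5,0],[0,0,0]],
  [[-27.8,-29.5,0],[0,0,0]],
  [[-27.8,-29.5,0],[0,0,0]],
  [[-27.8,-29.5,0],[0,0,0]],
  [[-27.8,-29.5,0],[0,0,0]],
  [[-27.8,-29.5,0],[0,0,0]],
  [[-27.8,-29.5,0],[0,0,0]],
  [[-27.8,-29.5,0],[0,0,0]],
  [[-27.8,-29.5,0],[0,0,0]],
  [[-27.8,-29.5,0],[0,0,0]],
  [[-27.8,-29.5,0],[0,0,0]],
])

```text
t: 2.1
tool_pos: [0.6175, -0.2777, 0.4038]
orientation: [-0.407, -3.114, -0.001]
force: [1.0, 0.9, 0.6]
opening: 0.0463
gripper_force: 0.0
```

>>> apply_moves([
  [[0,0,0],[0,0,0.122]],
  [[0,0,0],[0,0,0.122]],
  [[0,0,0],[0,0,0.122]],
  [[0,0,0],[0,0,0.122]],
  [[0,0,0],[0,0,0.122]],
  [[0,0,0],[0,0,0.122]],
  [[0,0,0],[0,0,0.122]],
  [[0,0,0],[0,0,0.122]],
  [[0,0,0],[0,0,0.122]],
  [[0,0,0],[0,0,0.122]],
  [[0,0,0],[0,0,0.122]],
  [[0,0,0],[0,0,0.122]],
])

```text
t: 3.1
tool_pos: [0.6169, -0.2757, 0.404]
orientation: [-2.39, -2.037, 0.001]
force: [-0.5, -0.5, 0.6]
opening: 0.0463
gripper_force: 0.0
```

```bash
python3 -c "
from h import *
st()"
```

```text
t 3.1 pos [ 0.6169 -0.2757  0.404 ] R
 [[ 0.158  0.987 -0.001]
 [ 0.987 -0.158  0.001]
 [ 0.    -0.001 -1.   ]] F [-0.5 -0.5  0.6] op 0.04630702166651353
```

>>> apply_moves([
  [[0,0,17],[0,0,0]],
  [[0,0,17],[0,0,0]],
  [[0,0,17],[0,0,0]],
  [[0,0,17],[0,0,0]],
  [[0,0,17],[0,0,0]],
  [[0,0,17],[0,0,0]],
  [[0,0,17],[0,0,0]],
  [[0,0,17],[0,0,0]],
  [[0,0,17],[0,0,0]],
  [[0,0,17],[0,0,0]],
  [[0,0,17],[0,0,0]],
  [[0,0,15.5],[0,0,0]],
])

```text
t: 4.1
tool_pos: [0.6166, -0.2756, 0.2004]
orientation: [-2.384, -2.044, 0.001]
force: [0.2, -0.1, -0.4]
opening: 0.0461
gripper_force: 0.0
```

>>> apply_moves([
  [[3.5,0,0],[0,0,0]],
  [[3.5,0,0],[0,0,0]],
  [[3.5,0,0],[0,0,0]],
  [[3,0,0],[0,0,0]],
  [[2,0,0],[0,0,0]],
  [[2,0,0],[0,0,0]],
  [[2,0,0],[0,0,0]],
  [[2,0,0],[0,0,0]],
  [[2,0,0],[0,0,0]],
  [[2,0,0],[0,0,0]],
])

```text
t: 4.93
tool_pos: [0.621, -0.2504, 0.2023]
orientation: [2.385, 2.045, -0.0]
force: [1.0, -3.8, 1.2]
opening: 0.0467
gripper_force: 1.5
```

```bash
python3 - <<'E'
from h import *
st()
p,d,c=cam('top'); np.savez('top2.npz',p=p,d=d)
cv2.imwrite('pics/crop2.png',cv2.resize(p[115:245,145:345],None,fx=4,fy=4,interpolation=cv2.INTER_CUBIC))
E
```

```text
t 4.93 pos [ 0.621  -0.2504  0.2023] R
 [[ 0.152  0.988  0.   ]
 [ 0.988 -0.152 -0.   ]
 [-0.     0.    -1.   ]] F [ 1.  -3.8  1.2] op 0.046746597780948335
```

View pics/crop2.png

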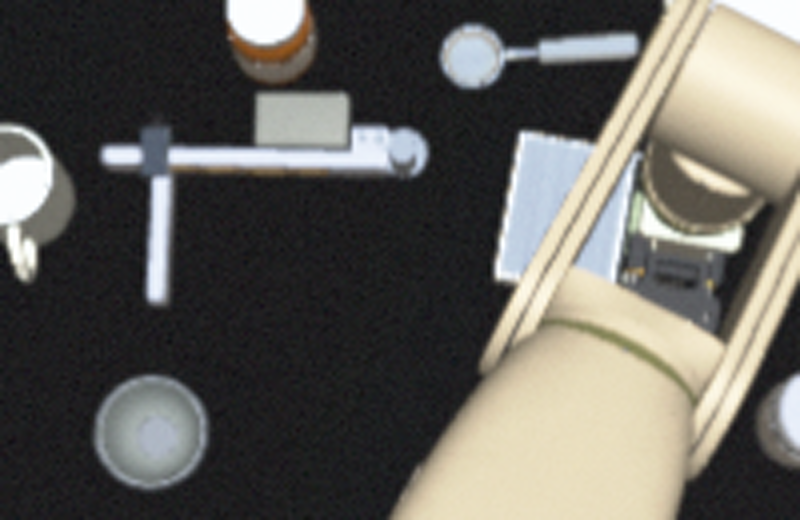

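The arm partly hides the scale, but its back edge is still at crop (522,131)–(494,280), so contact has only just begun. I'll push it toward the post along +y.

>>> apply_moves([
  [[4,-0.6,0],[0,0,0]],
  [[5,-0.8,0],[0,0,0]],
  [[5,-0.8,0],[0,0,0]],
  [[5,-0.8,0],[0,0,0]],
  [[5,-0.8,0],[0,0,0]],
  [[5,-0.8,0],[0,0,0]],
  [[5,-0.8,0],[0,0,0]],
  [[5,-0.8,0],[0,0,0]],
  [[5,-0.8,0],[0,0,0]],
  [[5,-0.8,0],[0,0,0]],
  [[5,-0.8,0],[0,0,0]],
  [[4,-0.6,0],[0,0,0]],
])

```text
t: 5.98
tool_pos: [0.6207, -0.1912, 0.2023]
orientation: [2.384, 2.045, 0.0]
force: [-0.0, -3.4, 0.6]
opening: 0.0466
gripper_force: 1.3
```

>>> apply_moves([
  [[2,-0.3,0],[0,0,0]],
  [[2,-0.3,0],[0,0,0]],
  [[2,-0.3,0],[0,0,0]],
  [[2,-0.3,0],[0,0,0]],
])

```text
t: 6.32
tool_pos: [0.6207, -0.1837, 0.2023]
orientation: [2.385, 2.045, -0.0]
force: [0.3, -2.8, 0.6]
opening: 0.0466
gripper_force: 1.3
```

```bash
python3 - <<'E'
from h import *
st()
p,d,c=cam('top'); np.savez('top2.npz',p=p,d=d)
cv2.imwrite('pics/crop3.png',cv2.resize(p[115:245,145:345],None,fx=4,fy=4,interpolation=cv2.INTER_CUBIC))
E
```

```text
t 6.32 pos [ 0.6207 -0.1837  0.2023] R
 [[ 0.153  0.988  0.   ]
 [ 0.988 -0.153 -0.   ]
 [-0.     0.    -1.   ]] F [ 0.3 -2.8  0.6] op 0.046609616055125286
```

View pics/crop3.png

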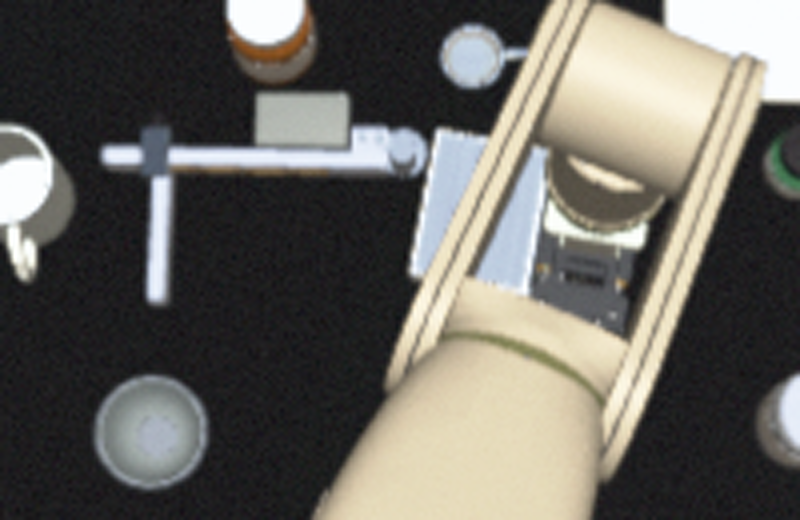

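The scale's back edge now runs from crop (437,130) to (411,277), close to the post's foot disc at about (404,152). I'll measure the disc's height before turning.

```bash
python3 - <<'E'
from m import *
for u,v in((403,148),(403,140),(412,152),(420,152),(422,145),(422,160),(404,168),(388,168),(370,150),(370,138),(365,160)):
    print(u,v,np.round(pt(round(145+u/4),round(115+v/4),d,c,0)[:3],3))
print(f(404,152,.004),f(404,144,.045))
print(f(437,130,.03),f(411,277,.03))
p,d2=np.load('top.npz')['p'],d
print(np.round(np.linalg.inv(np.array(c['extrinsics']))[:3,3],3))
E
```

```text
403 148 [ 0.679 -0.044  0.048]
403 140 [ 0.686 -0.043  0.047]
412 152 [ 0.677 -0.05   0.045]
420 152 [ 0.686 -0.056  0.011]
422 145 [ 0.695 -0.056  0.003]
422 160 [ 0.682 -0.056  0.002]
404 168 [ 0.671 -0.044  0.018]
388 168 [ 0.674 -0.031  0.004]
370 150 [ 0.69  -0.017  0.004]
370 138 [ 0.697 -0.017  0.001]
365 160 [ 0.673 -0.012  0.032]
[ 0.68870649 -0.04168105  0.004     ] [ 0.68424107 -0.04233598  0.045     ]
[ 0.70059474 -0.06778854  0.03      ] [ 0.58127626 -0.05095378  0.03      ]
[ 0.312 -0.072  1.416]
```

>>> apply_moves([
  [[2,-0.3,0],[0,0,0]],
  [[2,-0.3,0],[0,0,0]],
  [[2,-0.3,0],[0,0,0]],
  [[2,-0.3,0],[0,0,0]],
  [[2,-0.3,0],[0,0,0]],
  [[2,-0.2,0],[0,0,0.02]],
  [[2,-0.2,0],[0,0,0.02]],
  [[2,-0.2,0],[0,0,0.02]],
])

```text
t: 7.03
tool_pos: [0.6202, -0.1687, 0.202]
orientation: [-2.447, -1.971, 0.007]
force: [-11.9, -14.8, 4.0]
opening: 0.0466
gripper_force: 8.3
```

>>> apply_moves([
  [[1.6,-2,0],[0,0,0.03]],
  [[1.6,-4,0],[0,0,0.04]],
  [[1.6,-5,0],[0,0,0.04]],
  [[1.6,-5,0],[0,0,0.04]],
  [[1.6,-5,0],[0,0,0.04]],
])

```text
t: 7.45
tool_pos: [0.6017, -0.1564, 0.202]
orientation: [2.623, 1.726, -0.01]
force: [-12.3, -19.3, 4.6]
opening: 0.0467
gripper_force: 11.0
```

```bash
python3 - <<'E'
from h import *
st()
p,d,c=cam('top'); np.savez('top2.npz',p=p,d=d)
cv2.imwrite('pics/crop4.png',cv2.resize(p[115:245,145:345],None,fx=4,fy=4,interpolation=cv2.INTER_CUBIC))
E
```

```text
t 7.45 pos [ 0.6017 -0.1564  0.202 ] R
 [[ 0.396  0.918 -0.004]
 [ 0.918 -0.396 -0.005]
 [-0.006 -0.002 -1.   ]] F [-12.3 -19.3   4.6] op 0.046684861701549736
```

View pics/crop4.png

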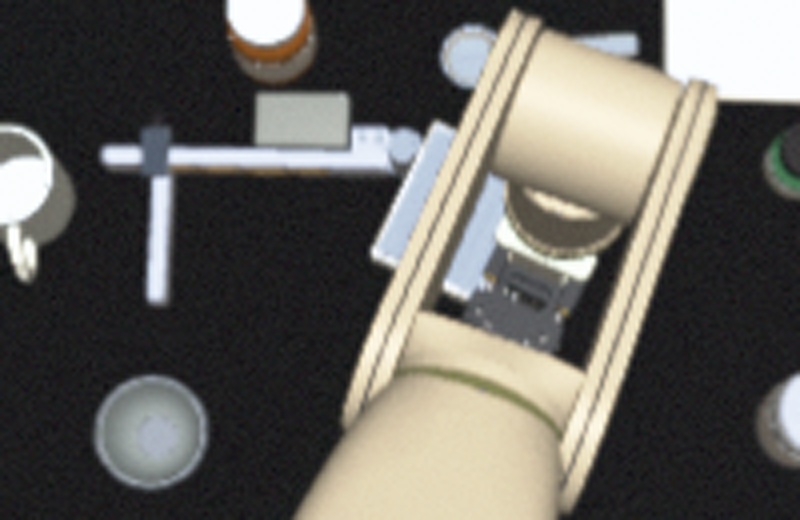

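Force is too high at 23 N: both fingers are squeezing the scale onto the post. I'll ease back and turn further so only the left finger leads.

>>> apply_moves([
  [[-1.5,0,0],[0,0,0]],
  [[-1.5,0,0],[0,0,0.04]],
  [[-0.5,0,0],[0,0,0.04]],
  [[0,0,0],[0,0,0]],
])

```text
t: 7.83
tool_pos: [0.6004, -0.1583, 0.2016]
orientation: [-2.691, -1.62, 0.008]
force: [-9.7, -8.6, 3.9]
opening: 0.0468
gripper_force: 6.5
```

```bash
cat >> h.py <<'E'
def ft():
    s=robot.read_state(); M=R.from_rotvec(s['orientation']).as_matrix(); F=M.T@np.array(s['force']); T=M.T@np.array(s['wrist_torque'])
    print('t %.2f'%s['t'],'pos',np.round(s['tool_pos'],4),'ang',round(np.degrees(np.arctan2(M[1,0],M[0,0])),1),'Ft',np.round(F,1),'Tt',np.round(T,2),'push y(mm) if at x=7:',round((7*F[1]-1000*T[2])/F[0],1),'gf',s['gripper_force'])
E
python3 -c "
from h import *
ft()"
```

```text
t 7.83 pos [ 0.6004 -0.1583  0.2016] ang 62.1 Ft [-12.2  -4.6  -3.9] Tt [ 0.89 -2.47 -0.5 ] push y(mm) if at x=7: -38.2 gf 6.5459273932958695
```

>>> apply_moves([
  [[0,-2.5,0],[0,0,0]],
  [[0,-2.5,0],[0,0,0]],
  [[0,-2.5,0],[0,0,0]],
])

```text
t: 8.08
tool_pos: [0.5951, -0.1532, 0.202]
orientation: [-2.688, -1.624, -0.0]
force: [-0.4, -2.0, -0.5]
opening: 0.0464
gripper_force: 0.7
```

```bash
python3 -c "
from h import *
ft()"
```

```text
t 8.08 pos [ 0.5951 -0.1532  0.202 ] ang 62.3 Ft [-1.9  0.6  0.5] Tt [-0.09 -0.38 -0.07] push y(mm) if at x=7: -38.4 gf 0.6857419945299625
```

>>> apply_moves([
  [[1.3,-5,0],[0,0,0.04]],
  [[1.3,-5,0],[0,0,0.04]],
  [[1.3,-5,0],[0,0,0.04]],
  [[1.3,-5,0],[0,0,0.04]],
])

```text
t: 8.42
tool_pos: [0.5802, -0.139, 0.2021]
orientation: [2.811, 1.402, -0.003]
force: [-5.7, -7.3, 3.2]
opening: 0.0462
gripper_force: 4.6
```

```bash
python3 -c "
from h import *
ft()"
```

```text
t 8.42 pos [ 0.5802 -0.139   0.2021] ang 53.0 Ft [-9.3 -0.2 -3.2] Tt [ 0.03 -1.76 -0.11] push y(mm) if at x=7: -11.2 gf 4.5863208174705505
```

>>> apply_moves([
  [[0,-4,0],[0,0,0.05]],
  [[0.5,-5,0],[0,0,0.05]],
  [[1,-5,0],[0,0,0.04]],
  [[1,-5,0],[0,0,0.04]],
])

```text
t: 8.75
tool_pos: [0.5678, -0.1241, 0.2021]
orientation: [-2.926, -1.144, 0.001]
force: [-3.7, -4.4, 2.1]
opening: 0.0465
gripper_force: 2.7
```

```bash
python3 -c "
from h import *
ft()"
```

```text
t 8.75 pos [ 0.5678 -0.1241  0.2021] ang 42.7 Ft [-5.7  0.7 -2.1] Tt [-0.14 -1.1  -0.08] push y(mm) if at x=7: -15.0 gf 2.661823555827141
```

>>> apply_moves([
  [[0.4,-4.5,0],[0,0,0.05]],
  [[0.6,-5,0],[0,0,0.045]],
  [[0.7,-5,0],[0,0,0.04]],
  [[0.7,-5,0],[0,0,0.04]],
])

```text
t: 9.08
tool_pos: [0.5574, -0.1073, 0.2021]
orientation: [-3.014, -0.884, 0.002]
force: [-3.4, -3.8, 2.4]
opening: 0.0461
gripper_force: 2.6
```

```bash
python3 - <<'E'
from h import *
ft()
p,d,c=cam('top'); np.savez('top2.npz',p=p,d=d)
cv2.imwrite('pics/crop5.png',cv2.resize(p[115:245,145:345],None,fx=4,fy=4,interpolation=cv2.INTER_CUBIC))
E
```

```text
t 9.08 pos [ 0.5574 -0.1073  0.2021] ang 32.7 Ft [-4.9  1.4 -2.4] Tt [-0.01 -1.03 -0.09] push y(mm) if at x=7: -19.7 gf 2.566391914151609
```

View pics/crop5.png

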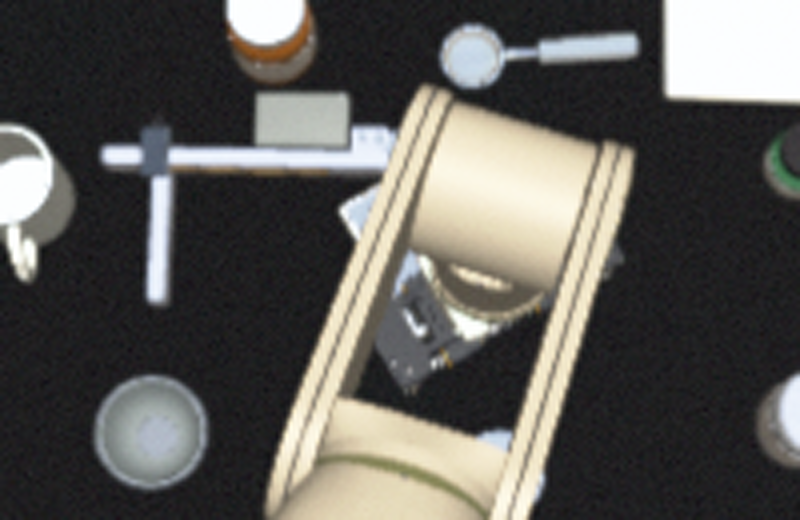

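The scale is mostly hidden now; its leading back corner shows at crop (341,210), nearing the rail. The turn is going well at low force, so I'll carry on.

>>> apply_moves([
  [[0.5,-5,0],[0,0,0.045]],
  [[0.6,-5,0],[0,0,0.04]],
  [[0.6,-5,0],[0,0,0.04]],
  [[0.6,-5,0],[0,0,0.04]],
])

```text
t: 9.47
tool_pos: [0.5493, -0.0888, 0.2019]
orientation: [-3.076, -0.633, 0.004]
force: [-6.3, -3.3, 3.1]
opening: 0.0465
gripper_force: 3.7
```

```bash
python3 -c "
from m import *
ft(); print(f(341,210,.03))"
```

```text
t 9.47 pos [ 0.5493 -0.0888  0.2019] ang 23.3 Ft [-7.1  0.5 -3. ] Tt [ 0.03 -1.45 -0.22] push y(mm) if at x=7: -32.0 gf 3.655642122030258
[0.63324232 0.00571799 0.03      ]
```

>>> apply_moves([
  [[0.3,-5,0],[0,0,0.035]],
  [[0.4,-5,0],[0,0,0.035]],
  [[0.4,-5,0],[0,0,0.04]],
  [[0.4,-5,0],[0,0,0.04]],
])

```text
t: 9.8
tool_pos: [0.5438, -0.0697, 0.2018]
orientation: [-3.116, -0.401, 0.005]
force: [-5.5, -3.6, 2.7]
opening: 0.0462
gripper_force: 3.3
```

```bash
python3 -c "
from h import *
ft()"
```

```text
t 9.80 pos [ 0.5438 -0.0697  0.2018] ang 14.7 Ft [-6.3  2.1 -2.7] Tt [-0.32 -1.28  0.04] push y(mm) if at x=7: 3.4 gf 3.2630860805511475
```

>>> apply_moves([
  [[-0.5,-5,0],[0,0,0.05]],
  [[0,-5,0],[0,0,0.045]],
  [[0.2,-5,0],[0,0,0.04]],
  [[0.2,-5,0],[0,0,0.04]],
])

```text
t: 10.13
tool_pos: [0.5404, -0.0496, 0.2018]
orientation: [-3.138, -0.127, 0.002]
force: [-0.9, -0.9, 0.6]
opening: 0.0466
gripper_force: 0.9
```

```bash
python3 -c "
from h import *
ft()"
```

```text
t 10.13 pos [ 0.5404 -0.0496  0.2018] ang 4.6 Ft [-0.9  0.8 -0.6] Tt [-0.16 -0.42 -0.09] push y(mm) if at x=7: -100.7 gf 0.8625239320099354
```

>>> apply_moves([
  [[0.5,-4,0],[0,0,0.035]],
  [[0.5,-4,0],[0,0,0.035]],
  [[0.7,0,0],[0,0,0]],
  [[0.7,0,0],[0,0,0]],
])

```text
t: 10.47
tool_pos: [0.5412, -0.0411, 0.2012]
orientation: [-3.14, -0.022, 0.009]
force: [-11.3, 0.5, 5.5]
opening: 0.0467
gripper_force: 5.8
```

```bash
python3 -c "
from h import *
ft()"
```

```text
t 10.47 pos [ 0.5412 -0.0411  0.2012] ang 0.8 Ft [-11.3  -0.7  -5.4] Tt [ 0.32 -2.11 -0.33] push y(mm) if at x=7: -29.2 gf 5.789192765951157
```

>>> apply_moves([
  [[-3,0,0],[0,0,0]],
  [[-8,0,0],[0,0,0]],
  [[-14,0,0],[0,0,0]],
  [[-14,0,-10],[0,0,0]],
  [[0,0,-20],[0,0,0]],
  [[0,0,-20],[0,0,0]],
  [[20,20,0],[0,0,0]],
  [[28,28,0],[0,0,0]],
  [[28,28,0],[0,0,0]],
  [[28,28,0],[0,0,0]],
  [[0,0,0],[0,0,-0.12]],
  [[0,0,0],[0,0,-0.12]],
])

```text
t: 11.47
tool_pos: [0.6099, -0.147, 0.2512]
orientation: [-3.115, -0.401, 0.001]
force: [-0.6, -0.1, 0.5]
opening: 0.0466
gripper_force: 0.0
```

>>> apply_moves([
  [[0,0,0],[0,0,-0.12]],
  [[0,0,0],[0,0,-0.12]],
  [[0,0,0],[0,0,-0.12]],
  [[0,0,0],[0,0,-0.12]],
  [[0,0,0],[0,0,-0.12]],
  [[0,0,0],[0,0,-0.12]],
  [[0,0,0],[0,0,-0.12]],
  [[0,0,0],[0,0,-0.12]],
  [[0,0,0],[0,0,-0.12]],
  [[0,0,0],[0,0,-0.12]],
  [[0,0,0],[0,0,-0.12]],
  [[0,0,0],[0,0,0]],
])

```text
t: 12.47
tool_pos: [0.6089, -0.1452, 0.2524]
orientation: [2.213, 2.23, 0.001]
force: [-0.6, 0.1, 0.1]
opening: 0.0464
gripper_force: 0.0
```

```bash
python3 - <<'E'
from h import *
ft()
p,d,c=cam('top'); np.savez('top2.npz',p=p,d=d)
cv2.imwrite('pics/crop6.png',cv2.resize(p[115:245,145:345],None,fx=4,fy=4,interpolation=cv2.INTER_CUBIC))
E
```

```text
t 12.47 pos [ 0.6089 -0.1452  0.2524] ang 90.5 Ft [ 0.1 -0.6 -0.1] Tt [ 0.11 -0.03  0.01] push y(mm) if at x=7: -128.1 gf 0.0
```

View pics/crop6.png

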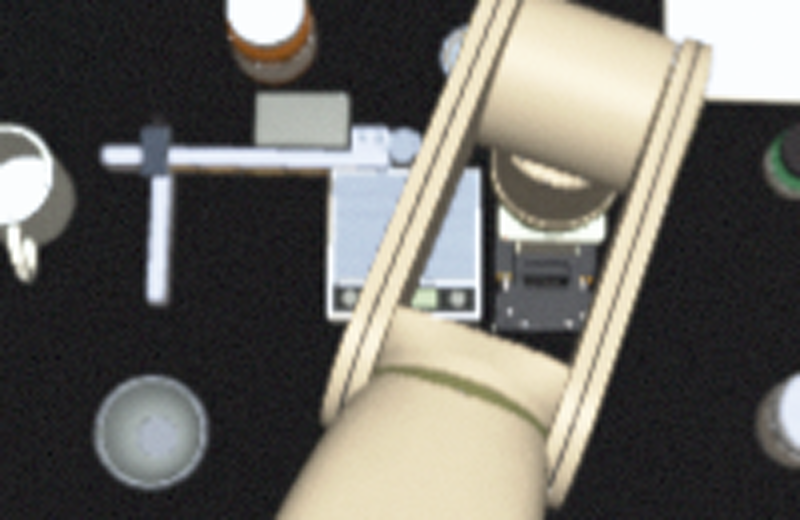

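The scale lies square along the rail, display at the bottom away from the rail (crop (425,297)). Its near side is at u=482, its leading side at u=328, and the stop face is at about u=172. Next I lower beside it and push along the rail.

>>> apply_moves([
  [[0,0,14],[0,0,0]],
  [[0,0,14],[0,0,0]],
  [[0,0,14],[0,0,0]],
  [[0,0,8.5],[0,0,0]],
  [[8,0,0],[0,0,0]],
  [[7,0,0],[0,0,0]],
  [[6,0,0],[0,0,0]],
  [[4,0,0],[0,0,0]],
  [[3,0,0],[0,0,0]],
  [[3,0,0],[0,0,0]],
  [[3,0,0],[0,0,0]],
  [[3,0,0],[0,0,0]],
])

```text
t: 13.52
tool_pos: [0.6092, -0.1087, 0.2023]
orientation: [2.218, 2.223, -0.001]
force: [-0.1, -3.6, 1.0]
opening: 0.0464
gripper_force: 1.6
```

```bash
python3 -c "
from m import *
ft(); print(f(482,250,.03),f(328,250,.03),f(328,171,.03),f(480,169,.03))"
```

```text
t 13.52 pos [ 0.6092 -0.1087  0.2023] ang 90.1 Ft [-3.6 -0.1 -1. ] Tt [ 0.32 -0.67 -0.1 ] push y(mm) if at x=7: -27.6 gf 1.603919304907322
[ 0.60447162 -0.10582703  0.03      ] [0.60085414 0.01464662 0.03      ] [0.66450278 0.0172128  0.03      ] [ 0.66976723 -0.1026563   0.03      ]
```

>>> apply_moves([
  [[4.5,0,0],[0,0,0]],
  [[4.5,0,0],[0,0,0]],
  [[4.5,0,0],[0,0,0]],
  [[4.5,0,0],[0,0,0]],
  [[4.5,0,0],[0,0,0]],
  [[4.5,0,0],[0,0,0]],
  [[4.5,0,0],[0,0,0]],
  [[4.5,0,0],[0,0,0]],
  [[4.5,0,0],[0,0,0]],
  [[4.5,0,0],[0,0,0]],
  [[4.5,0,0],[0,0,0]],
  [[4.5,0,0],[0,0,0]],
])

```text
t: 14.52
tool_pos: [0.609, -0.054, 0.2017]
orientation: [-2.219, -2.224, 0.0]
force: [-1.1, -3.1, 2.0]
opening: 0.0467
gripper_force: 1.5
```

```bash
python3 -c "
from h import *
ft()"
```

```text
t 14.52 pos [ 0.609  -0.054   0.2017] ang 90.1 Ft [-3.1 -1.2 -2. ] Tt [ 0.22 -0.62 -0.08] push y(mm) if at x=7: -21.6 gf 1.545787202194333
```

>>> apply_moves([
  [[4.5,0,0],[0,0,0]],
  [[4.5,0,0],[0,0,0]],
  [[4.5,0,0],[0,0,0]],
  [[4.5,0,0],[0,0,0]],
  [[4.5,0,0],[0,0,0]],
  [[4.5,0,0],[0,0,0]],
  [[4.5,0,0],[0,0,0]],
  [[4.5,0,0],[0,0,0]],
  [[4.5,0,0],[0,0,0]],
  [[4.5,0,0],[0,0,0]],
  [[4,0,0],[0,0,0]],
  [[3,0,0],[0,0,0]],
])

```text
t: 15.52
tool_pos: [0.6088, -0.0019, 0.2017]
orientation: [-2.219, -2.224, 0.0]
force: [-1.3, -1.9, 0.1]
opening: 0.0464
gripper_force: 1.5
```

>>> apply_moves([
  [[2,0,0],[0,0,0]],
  [[1.5,0,0],[0,0,0]],
  [[1.5,0,0],[0,0,0]],
  [[1,0,0],[0,0,0]],
])

```text
t: 15.85
tool_pos: [0.6088, 0.0036, 0.2017]
orientation: [-2.219, -2.223, 0.0]
force: [-0.7, -1.8, 0.1]
opening: 0.0463
gripper_force: 1.5
```

```bash
python3 -c "
from h import *
ft()"
```

```text
t 15.85 pos [0.6088 0.0036 0.2017] ang 90.1 Ft [-1.8 -0.7 -0.1] Tt [ 0.21 -0.55 -0.18] push y(mm) if at x=7: -94.5 gf 1.4525290578603745
```

>>> apply_moves([
  [[1,0,0],[0,0,0]],
  [[1,0,0],[0,0,0]],
  [[1,0,0],[0,0,0]],
  [[1,0,0],[0,0,0]],
  [[1,0,0],[0,0,0]],
  [[1,0,0],[0,0,0]],
])

```text
t: 16.35
tool_pos: [0.6088, 0.0096, 0.2017]
orientation: [-2.219, -2.224, 0.0]
force: [-0.7, -2.1, -0.7]
opening: 0.0469
gripper_force: 1.3
```

>>> apply_moves([
  [[1,0,0],[0,0,0]],
  [[1,0,0],[0,0,0]],
])

```text
t: 16.52
tool_pos: [0.6088, 0.0116, 0.2017]
orientation: [-2.219, -2.224, 0.0]
force: [-0.8, -1.8, 0.1]
opening: 0.0469
gripper_force: 1.3
```

>>> apply_moves([
  [[1,0,0],[0,0,0]],
  [[1,0,0],[0,0,0]],
])

```text
t: 16.68
tool_pos: [0.6088, 0.0137, 0.2017]
orientation: [-2.219, -2.224, 0.0]
force: [-0.6, -2.0, -0.1]
opening: 0.0463
gripper_force: 1.3
```

>>> apply_moves([
  [[1,0,0],[0,0,0]],
  [[1,0,0],[0,0,0]],
])

```text
t: 16.85
tool_pos: [0.6089, 0.015, 0.2017]
orientation: [2.218, 2.223, -0.002]
force: [0.6, -10.3, -2.3]
opening: 0.0462
gripper_force: 5.2
```

>>> apply_moves([
  [[0.5,0,0],[0,0,0]],
  [[0,0,0],[0,0,0]],
])

```text
t: 17.02
tool_pos: [0.609, 0.015, 0.2017]
orientation: [2.218, 2.223, -0.002]
force: [-0.8, -8.4, -1.6]
opening: 0.0469
gripper_force: 4.5
```

```bash
python3 -c "
from h import *
ft()"
```

```text
t 17.02 pos [0.609  0.015  0.2017] ang 90.1 Ft [-8.4 -0.9  1.6] Tt [ 0.12 -1.7  -0.22] push y(mm) if at x=7: -25.6 gf 4.459231942892075
```

>>> apply_moves([
  [[-3,0,0],[0,0,0]],
  [[-8,0,0],[0,0,0]],
  [[-12,0,0],[0,0,0]],
  [[-12,0,0],[0,0,0]],
  [[0,0,-25],[0,0,0]],
  [[0,0,-25],[0,0,0]],
  [[20,-22,0],[0,0,0]],
  [[26,-29,0],[0,0,0]],
  [[26,-29,0],[0,0,0]],
  [[26,-29,0],[0,0,0]],
  [[0,0,0],[0,0,0.12]],
  [[0,0,0],[0,0,0.12]],
])

```text
t: 18.02
tool_pos: [0.4981, 0.0794, 0.2514]
orientation: [-2.472, -1.938, 0.001]
force: [0.2, -0.4, -0.6]
opening: 0.0464
gripper_force: 0.0
```

>>> apply_moves([
  [[0,0,0],[0,0,0.12]],
  [[0,0,0],[0,0,0.12]],
  [[0,0,0],[0,0,0.12]],
  [[0,0,0],[0,0,0.12]],
  [[0,0,0],[0,0,0.12]],
  [[0,0,0],[0,0,0.12]],
  [[0,0,0],[0,0,0.12]],
  [[0,0,0],[0,0,0.12]],
  [[0,0,0],[0,0,0.12]],
  [[0,0,0],[0,0,0.12]],
  [[0,0,0],[0,0,0.12]],
  [[0,0,0],[0,0,0]],
])

```text
t: 19.02
tool_pos: [0.5, 0.078, 0.2519]
orientation: [-3.141, -0.01, -0.001]
force: [-0.7, 0.2, 0.6]
opening: 0.0465
gripper_force: 0.0
```

```bash
python3 - <<'E'
from h import *
ft()
p,d,c=cam('top'); np.savez('top2.npz',p=p,d=d)
cv2.imwrite('pics/crop7.png',cv2.resize(p[145:230,160:285],None,fx=6,fy=6,interpolation=cv2.INTER_CUBIC))
E
```

```text
t 19.02 pos [0.5    0.078  0.2519] ang 0.4 Ft [-0.7 -0.2 -0.6] Tt [ 0.03 -0.15 -0.07] push y(mm) if at x=7: -93.8 gf 0.0
```

View pics/crop7.png

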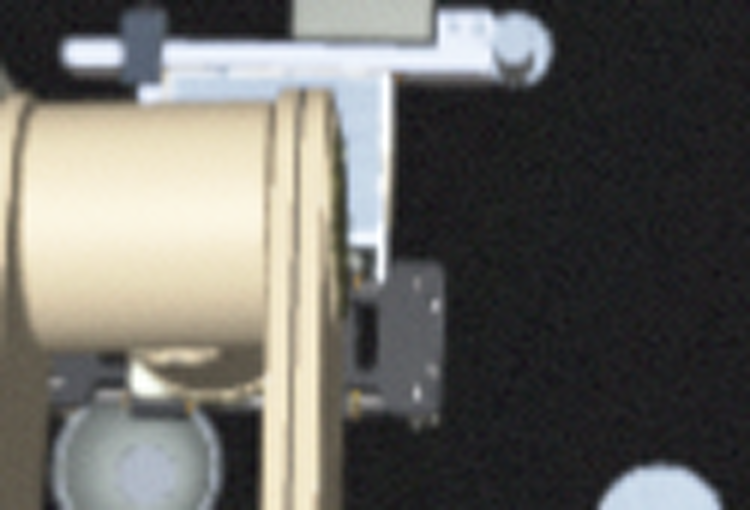

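The scale sits along the rail (back edge near crop y=72) with its left side at the stop near (150,90). The bowl is beneath the gripper's rear edge, well below its body. I'll seat the back with a gentle push from the front.

>>> apply_moves([
  [[0,0,13],[0,0,0]],
  [[0,0,13],[0,0,0]],
  [[0,0,13],[0,0,0]],
  [[0,0,11],[0,0,0]],
  [[10,0,0],[0,0,0]],
  [[10,0,0],[0,0,0]],
  [[8,0,0],[0,0,0]],
  [[4,0,0],[0,0,0]],
  [[2,0,0],[0,0,0]],
  [[1.5,0,0],[0,0,0]],
  [[1,0,0],[0,0,0]],
  [[1,0,0],[0,0,0]],
])

```text
t: 20.07
tool_pos: [0.5371, 0.0793, 0.2017]
orientation: [-3.142, -0.021, 0.0]
force: [-0.2, -0.1, -1.1]
opening: 0.0463
gripper_force: 0.0
```

>>> apply_moves([
  [[1,0,0],[0,0,0]],
  [[0.7,0,0],[0,0,0]],
])

```text
t: 20.23
tool_pos: [0.5389, 0.0793, 0.2018]
orientation: [3.142, 0.02, -0.0]
force: [-3.0, -0.1, 2.5]
opening: 0.0466
gripper_force: 1.4
```

>>> apply_moves([
  [[0.7,0,0],[0,0,0]],
  [[0.5,0,0],[0,0,0]],
  [[0,0,0],[0,0,0]],
])

```text
t: 20.48
tool_pos: [0.5394, 0.0793, 0.2013]
orientation: [3.141, 0.02, -0.004]
force: [-5.2, 0.5, 2.1]
opening: 0.0464
gripper_force: 2.7
```

```bash
python3 -c "
from h import *
ft()"
```

```text
t 20.48 pos [0.5394 0.0793 0.2013] ang 0.7 Ft [-5.2 -0.6 -2.1] Tt [-0.05 -1.1   0.16] push y(mm) if at x=7: 32.2 gf 2.682291939854622
```

>>> apply_moves([
  [[0.7,0,0],[0,0,0]],
  [[0,-0.8,0],[0,0,0]],
  [[0,-0.8,0],[0,0,0]],
  [[0,0,0],[0,0,0]],
])

```text
t: 20.82
tool_pos: [0.5396, 0.0807, 0.2008]
orientation: [3.141, 0.02, -0.006]
force: [-5.9, -2.0, 1.6]
opening: 0.0465
gripper_force: 3.2
```

>>> apply_moves([
  [[-2,0,0],[0,0,0]],
  [[-8,0,0],[0,0,0]],
  [[-14,0,0],[0,0,0]],
  [[-14,0,0],[0,0,0]],
  [[0,0,-30],[0,0,0]],
  [[0,0,-35],[0,0,0]],
  [[0,0,-35],[0,0,0]],
  [[-10,30,-10],[0,0,0]],
  [[-10,38,-10],[0,0,0]],
  [[-10,38,0],[0,0,0]],
  [[-10,38,0],[0,0,0]],
  [[-10,38,0],[0,0,0]],
])

```text
t: 21.82
tool_pos: [0.4543, -0.1034, 0.3224]
orientation: [3.141, 0.022, 0.004]
force: [0.7, -0.4, 0.1]
opening: 0.0463
gripper_force: 0.0
```

```bash
python3 - <<'E'
from h import *
ft()
p,d,c=cam('top'); np.savez('top2.npz',p=p,d=d)
cv2.imwrite('pics/crop8.png',cv2.resize(p[145:225,155:275],None,fx=6.5,fy=6.5,interpolation=cv2.INTER_CUBIC))
E
```

```text
t 21.82 pos [ 0.4543 -0.1034  0.3224] ang 0.8 Ft [ 0.7  0.4 -0.1] Tt [ 0.   -0.16 -0.02] push y(mm) if at x=7: 26.8 gf 0.0
```

View pics/crop8.png

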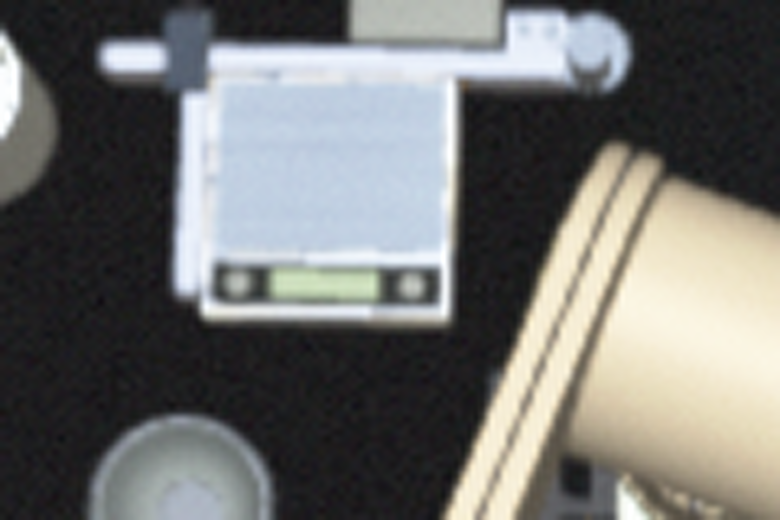

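The scale is flush: there's no dark gap at the rail (crop y≈77) or the stop (x≈205). Its front edge, (203,318)–(450,322), is parallel to the rail, and the display at (325,283) faces away from it. The arm is clear, so I'm handing in.

```bash
python3 -c "
from plant import robot
print(robot.close_job())"
```

```text
the job is handed in; nothing more can be done
None
```

The scale is docked and handed in at about 22 s: back along the rail, side against the end stop, display facing away from the rail, and the arm clear. In the last overhead picture it looks flush with both. The highest push I read was about 23 N, briefly, early in the turn, just under the 25 N limit, and no verdict came back.

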